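Wedge the rocking tool chest

TASK

The plywood tool chest rocks because the foot under its red corner is too short. Without picking anything up, push the wooden wedge along the bench, thin end first, under that foot until it is snug and the chest is steady and still level; then test it by pressing down firmly with the fingertips on the red corner cap, pushing the wedge further in if the corner still dips. Finish while still pressing down on the red cap, with the chest not giving way; leave the chest where it stands and everything else on the bench alone.

Things in the scene. Friction and masses are not known exactly. Their poses are not given: they have to be found in the camera images.
- chest: Loose plywood chest, 1.1 to 1.6 kg, heavy at back right; stands level on its three good rubber feet. 220 mm (its x) by 200 mm (its y); origin on the bench under its middle, z up; underside 24 mm, lid top 104 mm, corner caps 108 mm above the bench. Three caps are black; the front-left one (-x, +y) is red. Feet centred at x = +-85, y = +-75 mm.
- red_cap_top (a point): Centre of the top of the flat red corner cap (48 x 48 mm), right above the short foot. Press straight down to test: 12 to 18 N is right, under 8 N proves nothing. Without the wedge the corner starts to dip at 5 to 10 N and by some 16 N is down on the short foot (chest tilted 0.07 to 0.13 rad); let go, it comes back level.
- short_foot: The short black foot under the red corner, 28 mm square where it touches; origin at the centre of its underside, which hangs 8 to 14 mm above the bench (differs each time). It does not move in the chest.
- wedge: Loose pine wedge, 160 mm long (its y), 90 mm wide (its x), 0.12 kg; origin at the centre of its underside, z up. Thin end at -y, 4 mm thick, rising evenly to 24 mm at the heel at +y. It starts left of the chest, thin end pointing roughly at the short foot (up to 15 mm and 0.12 rad off line).
- wedge_tip (a point): Middle of the thin end's lower edge, on the bench.
- wedge_heel (a point): Centre of the upright heel face (90 x 24 mm), 12 mm above the bench: push here towards the wedge's -y. It slides with about 1 N and binds under the foot's outer (+y) edge, where it is as thick as the gap, with some 3 N more or above; pushed on, it lifts or turns the chest.
- tape_2: Bystander: roll of dark tape, 53 mm across, 19 mm high, lying on the chest lid; it must stay on the lid.
- tape_measure: Bystander: yellow tape measure, 35x80x64 mm; origin at the centre of its underside.
- offcut_a: Bystander: square-sawn pine offcut, 68x130x45 mm, not the wedge; origin at the centre of its underside.
- sanding_block: Bystander: cork sanding block, 62x110x34 mm; origin at the centre of its underside.
- jar_1: Bystander: clear jar with green lid, 69 mm across, 84 mm tall; origin at the centre of its underside.
- oil_bottle: Bystander: red bottle with black nozzle, 45 mm across, 137 mm tall; origin at the centre of its underside.
- case_c: Bystander: open green case of screws, 82x103x19 mm; origin at the centre of its underside.
Things that resemble listed ones, but are neither listed nor needed, are in the scene too. There is more than one size of the wedge; the one meant has the size given above.

How it is judged (in metres and radians):
On the way:
1. the wedge's thin end is under the short foot, pushed in along the bench (y of wedge_tip in the frame of chest below 0.075 m and x of wedge_tip in the frame of chest between -0.13 and -0.04 m and height (world z) of wedge below 0.006 m), for 0.2 s.
At the end, for the whole second after the job is handed in: The fingers press on the red cap with more than 8 N, the short foot bears on the wedge (more than 2 N), and under this push the chest stands still within 0.02 rad of level, within 30 mm of where it began; the wedge lies flat on the bench, at rest (contact force between the fingers and red_cap above 8 N and contact force between wedge and short_foot above 2 N and angle between chest's own z axis and vertical below 0.02 rad and angular speed of chest below 0.1 rad/s and linear speed of wedge below 0.01 m/s and height (world z) of wedge below 0.006 m and angle between wedge's own z axis and vertical below 0.05 rad and distance of chest from where it was at the start of the episode below 0.03 m); the arm keeps its last pose, push and grip.
It fails at once if the wedge is lifted off the bench or tipped (height (world z) of wedge above 0.015 m or angle between wedge's own z axis and vertical above 0.2 rad).
It fails at once if the chest is lifted, tipped far over or shoved more than 40 mm (height (world z) of chest above 0.02 m or angle between chest's own z axis and vertical above 0.2 rad or distance of chest from where it was at the start of the episode above 0.04 m).
It fails at once if the roll of tape falls off the chest (height (world z) of tape_2 below 0.08 m).
It fails at once if a bystander is moved more than 30 mm (distance of any of tape_measure, offcut_a, sanding_block, jar_1, oil_bottle, case_c from where it was at the start of the episode above 0.03 m).
It also fails if it takes over 48 s, if anything falls off the work surface, if the arm or the gripper's body presses on something with over 40 N, if the wrist force passes 120 N, or if a joint passes its speed limit or range.

ROBOT

A 6-joint arm with a two-finger parallel gripper is mounted at the origin on a cart in front of the work surface, level with it; the furniture and walls round the work are solid. World frame = base frame: x ahead of the robot, y to its left, z up, the work surface at z = 0. Lengths are in mm, angles in rad, forces in N, time in s.
With the tool pointing down it reaches from about 300 to 775 mm from the base axis. Payload 14.6 kg.
Tool frame: the origin (TCP) lies on the centre line of the jaws, within the pads' length; the fingertips stand manip.tcp_to_tips ahead of it and the grasp point (between the pads) lies 5 mm behind it (manip.tcp_to_tips is the distance from the TCP to the fingertips, in mm); z points along the fingers, y is the direction in which the jaws open and shut (so a half turn about z gives the same grasp; the last joint's range is limited). The gripper opens to 94 mm and grips with 3 to 60 N. Pads are 16 mm wide; open, the fingers measure 119 mm over their backs; the gripper's body (75 mm by 177 mm) begins 78 mm behind the grasp point.
Start: joints at [-0.067, 0.3, 1.521, -0, 1.321, -0.067], TCP at [549.99, -0.002, 219.446] pointing down, gripper open.
Joint ranges: [-3.03, 3.03], [-0.79, 2.21], [0.23, 2.52], [-1.04, 4.18], [0, 3.07], [-2.55, 2.55]. Speed limits (rad/s): [2.22, 2.22, 2.57, 3.14, 3.14, 3.14].

INTERFACE

Orientations are given as [roll, pitch, yaw] about the fixed x, y, z axes, in that order (R = Rz(yaw) Ry(pitch) Rx(roll)).
In Python, from cell import manip, optics, workorder gives the robot as it stands. The module is installed in compiled form; this text tells all that it offers.
- The arm moves only by the tool jog_arm, never from a script. Its argument "deltas" is text: rows parted by semicolons, each of 5 numbers parted by spaces: the shift along the tool's x, y, z in mm, then the turn about the tool's z in rad, then the finger opening in mm, from 0 to 94. In form: tx ty tz twist grip; .... A call has exactly 10 rows; each row is the pose to reach, as a shift and turn from the pose commanded when the call began, along the tool's axes at that moment; what a row does not reach only later rows make up. A row lasts 1/8 s, in which the tool goes at most 62.5 mm and 10.7 degrees, less where a joint would pass 70% of its speed; a pose out of reach is approached as far as the arm can. A call with a gripper value outside its range is refused whole. The fingers move at their own pace and stop on an object; "squeeze" is the grip in N (left out, the last holds). Time passes only in rows, so rows that repeat a pose let the fingers close, or fill a call up. It gives the time, the measured TCP pose, the force and the opening at its end, in the units of the state.
- manip.read_state(): the state, without advancing time (a new reading comes with each control period).
- optics.camera(name): name is "scene" or "side" or "wrist"; returns (picture, depth): 480x640x3 uint8, red, green, blue; 480x640 float32, mm along the optical axis (not along the pixel's ray), 0 where there is no reading.
- optics.get_calibration(name): a dict with "intrinsics" (3x3 intrinsics, pixels), "dist_coeffs" ([k1, k2, p1, p2, k3] as OpenCV has them; the pictures are not rectified), "R" (3x3) and "t" (3): a world point X has camera coordinates R X + t; the wrist camera has in their place "hand_eye" (4x4, takes a point from camera to tool coordinates, whose origin is the TCP and whose axes are the flange's). Camera axes: x right, y down, z forward; pixel columns grow to the right and rows downward; lengths in mm; the calibration is good to about 2 mm. A picture is of the moment at which its call begins: read the wrist's pose just before it. get_calibration takes no time and is no camera call.
- workorder.sign_off(): hands the job in, once; it reports no verdict.
The state is a dict: "clock": time; "joints": joint angles; "qd": joint speeds; "effort": joint torques, N m; "eef_pos": TCP position; "eef_rot": TCP orientation; "wrist_force": force on the tool from outside, world axes, zero at the start; "moment": the same for the moment, N m; "finger_gap": finger opening in mm.
Only numpy, scipy, OpenCV 4.12 (cv2) and the standard library are available. Lean on these libraries where they do the work, as an engineer would, in place of code of your own. Each camera call takes 0.05 s, during which the arm holds its last target.

## Working session

There is one attempt and no reset: what is moved stays moved. The work goes in short steps, Python scripts to look and compute and a tool call to move; the robot and the scene stay as the last step left them, time stands still between calls to the robot, and variables do not carry over. Pictures are saved under pics/ and viewed, and the job is handed in when it is done.

Besides the shell and the picture viewer there is one more tool, called after "Request:" as name(argument=value, ...) on one line, values as JSON. jog_arm: Moves the arm, as the interface text tells. Its arguments: {"type":"object","properties":{"deltas":{"type":"string"},"squeeze":{"type":"number"}},"required":["deltas"]}

```bash
mkdir -p pics; cat > h.py <<'E'
import numpy as np, cv2
from cell import manip, optics, workorder
def snap(n,tag):
    st=manip.read_state(); p,d=optics.camera(n)
    cv2.imwrite(f'pics/{tag}.png',p[:,:,::-1]); np.savez(f'pics/{tag}.npz',p=p,d=d,pos=st['eef_pos'],rot=st['eef_rot'])
    return p,d
E
python3 - <<'E'
from h import *
for n in ['scene','side','wrist']:
    snap(n,n+'0'); c=optics.get_calibration(n); print(n,{k:np.round(v,4).tolist() for k,v in c.items()})
print(manip.tcp_to_tips, manip.read_state())
E
```

```text
scene {'intrinsics': [[562.7178, 0.0, 314.4732], [0.0, 562.7178, 235.481], [0.0, 0.0, 1.0]], 'dist_coeffs': [0.0101, 0.0, 0.0, 0.0, 0.0], 'R': [[0.4756, -0.8797, -0.0005], [-0.4723, -0.2549, -0.8438], [0.7421, 0.4015, -0.5367]], 't': [-315.0304, 373.8511, 1074.8685]}
side {'intrinsics': [[541.9415, 0.0, 317.3092], [0.0, 541.9415, 239.7022], [0.0, 0.0, 1.0]], 'dist_coeffs': [0.0497, 0.0, 0.0, 0.0, 0.0], 'R': [[-0.9505, -0.3105, -0.0123], [-0.149, 0.4901, -0.8589], [0.2726, -0.8145, -0.5121]], 't': [626.162, 169.3272, 1575.9844]}
wrist {'intrinsics': [[432.9588, 0.0, 312.9959], [0.0, 432.9588, 238.0457], [0.0, 0.0, 1.0]], 'dist_coeffs': [0.0208, 0.0, 0.0, 0.0, 0.0], 'hand_eye': [[0.0008, -0.9613, -0.2754, 80.167], [1.0, 0.0003, 0.0018, -0.5186], [-0.0016, -0.2754, 0.9613, -165.0998], [0.0, 0.0, 0.0, 1.0]]}
14.0 {'clock': 0.15, 'joints': array([-6.66053318e-02,  3.00345882e-01,  1.52143058e+00, -1.18657574e-05,
        1.32069043e+00, -6.66266715e-02]), 'qd': array([ 0.00053882, -0.00274304, -0.00443962,  0.00088653, -0.00117051,
       -0.00100128]), 'effort': array([-2.50185103e-04, -5.31960297e+01, -3.52822959e+01,  7.07691838e-02,
        2.35654798e-02, -3.66386917e-05]), 'eef_pos': array([5.49816744e+02, 3.40100397e-03, 2.19018678e+02]), 'eef_rot': array([-3.14071958e+00, -4.67363391e-05,  1.57082059e+00]), 'wrist_force': array([-0.00330559,  0.66635515,  0.54393645]), 'moment': array([ 0.01422649, -0.03564241,  0.030197  ]), 'finger_gap': 93.84862979905692}
```

View pics/scene0.png

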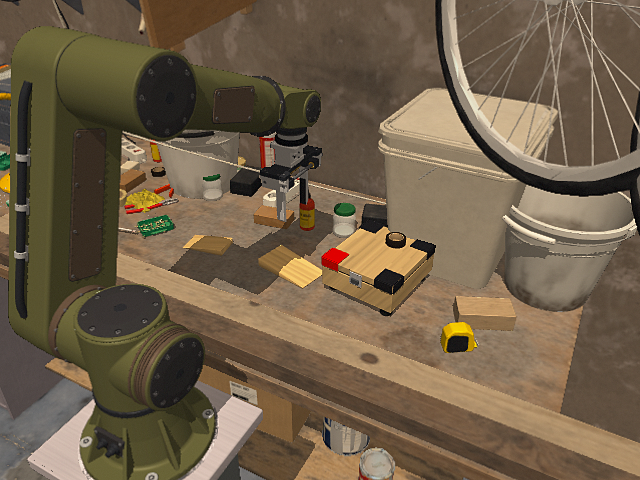

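View pics/side0.png

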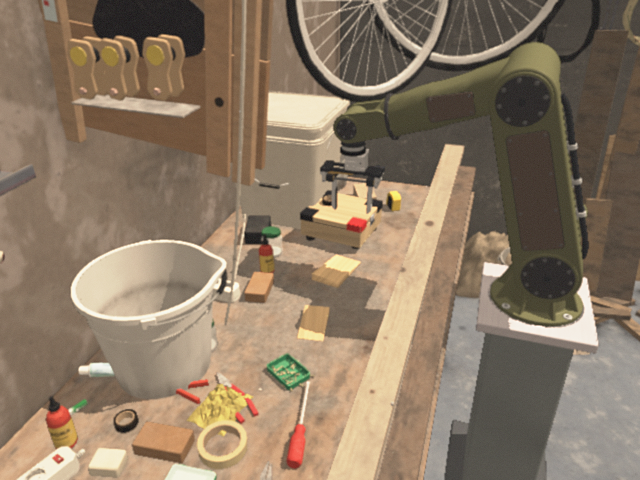

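View pics/wrist0.png

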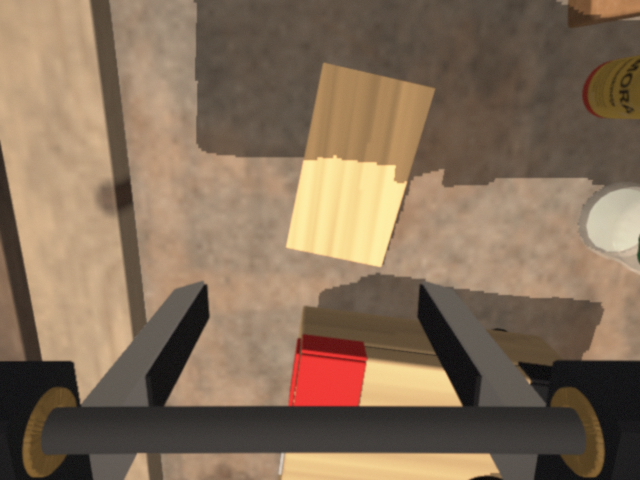

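The wrist view shows the wedge at corners (323,63), (434,88), (382,267), (287,247), with the red cap at about (333,375). I'll measure these in world coordinates next.

```bash
cat >> h.py <<'E'
from scipy.spatial.transform import Rotation as Ro
def cam(n,z=None):
    c=optics.get_calibration(n)
    if n=='wrist':
        T=np.eye(4);T[:3,:3]=Ro.from_euler('xyz',z['rot']).as_matrix();T[:3,3]=z['pos']
        M=T@c['hand_eye']; Rc,o=M[:3,:3],M[:3,3]
    else: Rc=c['R'].T;o=-Rc@c['t']
    return np.array(c['intrinsics']),np.array(c['dist_coeffs']),Rc,o
def rays(n,uv,z=None):
    K,D,Rc,o=cam(n,z)
    x=cv2.undistortPoints(np.array(uv,float).reshape(-1,1,2),K,D)[:,0]
    return o,np.c_[x,np.ones(len(x))]@Rc.T
def atz(n,uv,h,z=None):
    o,r=rays(n,uv,z); h=np.broadcast_to(h,len(r)); return o+r*((h-o[2])/r[:,2])[:,None]
def bydepth(n,uv,z):
    o,r=rays(n,uv,z); u=np.array(uv).astype(int); d=z['d'][u[:,1],u[:,0]]; return o+r*d[:,None]
E
python3 - <<'E'
from h import *
np.set_printoptions(precision=1,suppress=True)
z=np.load('pics/wrist0.npz')
uv=[(325,67),(430,91),(379,263),(290,244),(375,80),(335,250),(355,160)]
print('wedge depth pts\n',bydepth('wrist',uv,z))
print('corners: heel at z24, tip at z4\n',atz('wrist',[(323,63),(434,88),(382,267),(287,247)],[24,24,4,4],z))
print('cap',bydepth('wrist',[(305,355),(365,358),(293,402),(333,375),(360,400)],z))
hsv=cv2.cvtColor(z['p'],cv2.COLOR_RGB2HSV)
for n in ['scene','side']:
    s=np.load(f'pics/{n}0.npz');hsv=cv2.cvtColor(s['p'],cv2.COLOR_RGB2HSV)
    m=(((hsv[...,0]<6)|(hsv[...,0]>174))&(hsv[...,1]>180)&(hsv[...,2]>120)).astype(np.uint8)
    k,l,st,ce=cv2.connectedComponentsWithStats(m)
    for i in range(1,k):
        if st[i,4]>80: print(n,st[i],ce[i],bydepth(n,[ce[i]],s))
    cr={'scene':(170,200,280,160),'side':(230,180,180,200)}[n]
    x,y,w,h=cr; cv2.imwrite(f'pics/{n}0c.png',cv2.resize(s['p'][y:y+h,x:x+w,::-1],None,fx=2.8,fy=2.8,interpolation=cv2.INTER_CUBIC))
E
```

```text
wedge depth pts
 [[558.9 115.   23.6]
 [642.   97.4  22.2]
 [610.8 -52.3   5.2]
 [528.8 -33.9   5.6]
 [549.4  80.2 384.1]
 [569.9 -39.7   5.4]
 [585.   42.9  15.3]]
corners: heel at z24, tip at z4
 [[557.3 117.8  24. ]
 [644.5  99.5  24. ]
 [614.  -56.7   4. ]
 [525.9 -37.2   4. ]]
cap [[ 544.   -86.2  107.9]
 [ 587.4  -89.9  105.8]
 [ 534.6 -129.6  102.2]
 [ 564.2 -102.   108.9]
 [ 585.1 -126.9  103.4]]
scene [322 248  27  23 370] [333.1 258.1] [[ 541.8 -116.8  109.8]]
side [347 219  19  12 142] [356.2 224.6] [[555.4 -91.5 105.4]]
```

View pics/scene0c.png

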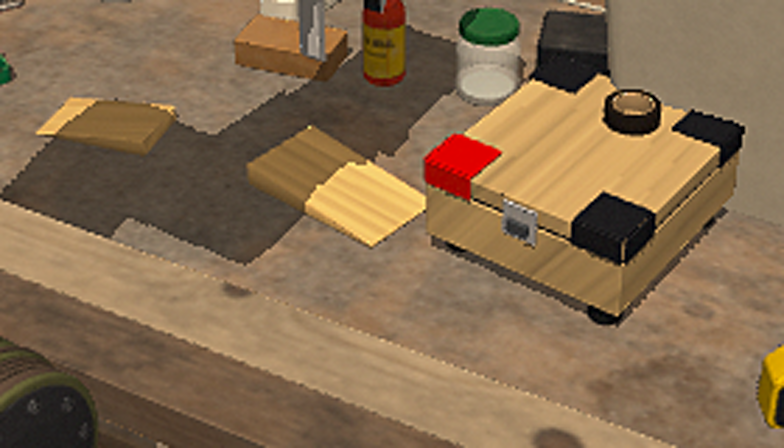

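View pics/side0c.png

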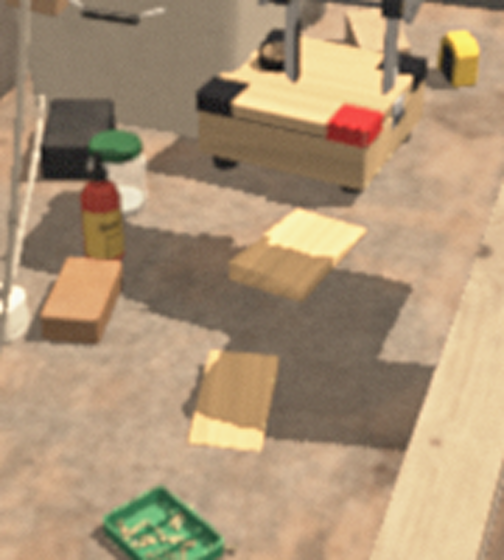

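Request:
jog_arm(deltas="-30 0 -30 0 0; -70 0 -60 0 0; -110 20 -90 0 0; -110 40 -90 0 0; -110 40 -90 0 0; -110 40 -90 0 0; -110 40 -90 0 0; -110 40 -90 0 0; -110 40 -90 0 0; -110 40 -90 0 0", squeeze=20)

```text
clock: 1.4
eef_pos: [589.9, -110.0, 309.5]
eef_rot: [3.142, 0.0, 1.571]
wrist_force: [-0.4, -0.7, -0.1]
finger_gap: 0.3
```

```bash
python3 - <<'E'
from h import *
snap('wrist','wrist1');snap('scene','scene1');snap('side','side1')
print(manip.read_state())
for n,(x,y,w,h) in {'scene':(240,210,200,120),'side':(280,180,120,90)}.items():
    s=cv2.imread(f'pics/{n}1.png'); cv2.imwrite(f'pics/{n}1c.png',cv2.resize(s[y:y+h,x:x+w],None,fx=4,fy=4,interpolation=cv2.INTER_CUBIC))
E
```

```text
{'clock': 1.55, 'joints': array([-2.45324198e-01,  3.67899254e-01,  1.22536294e+00,  9.23877690e-06,
        1.54838504e+00, -2.45351959e-01]), 'qd': array([-0.00104511,  0.00034577, -0.00070754, -0.00143646,  0.00089958,
       -0.00111058]), 'effort': array([ 1.42553315e-02, -5.90057731e+01, -3.71965706e+01,  6.84170122e-02,
        3.42338858e-02, -7.73970328e-05]), 'eef_pos': array([ 589.97455027, -109.97813248,  309.43732708]), 'eef_rot': array([-3.14154195e+00, -2.22168020e-05,  1.57082388e+00]), 'wrist_force': array([ 0.22554621, -0.0154215 , -0.24895621]), 'moment': array([-0.01753877, -0.02451411, -0.0659932 ]), 'finger_gap': 0.8161005549346023}
```

View pics/wrist1.png

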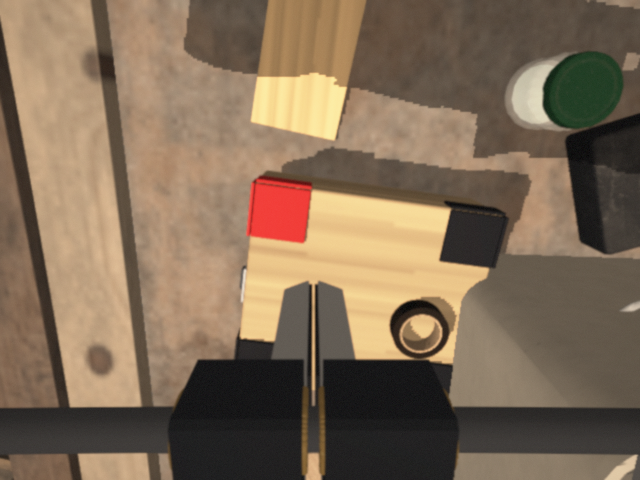

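View pics/scene1c.png

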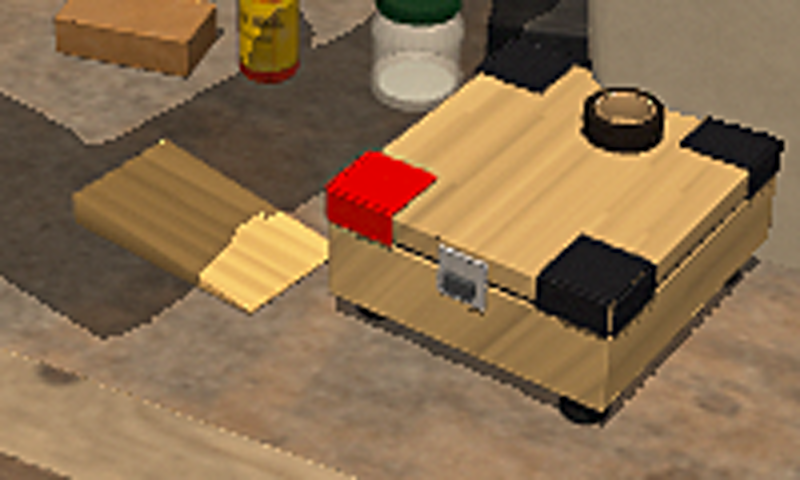

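View pics/side1c.png

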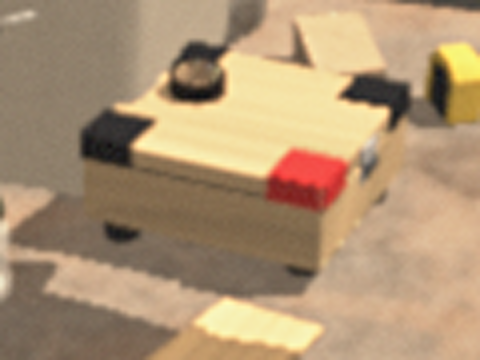

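```bash
python3 - <<'E'
import cv2
s=cv2.imread('pics/wrist1.png'); cv2.imwrite('pics/w1c.png',cv2.resize(s[165:255,240:340],None,fx=6,fy=6,interpolation=cv2.INTER_CUBIC))
cv2.imwrite('pics/w1d.png',cv2.resize(s[190:280,430:520],None,fx=6,fy=6,interpolation=cv2.INTER_CUBIC))
E
```

```text
(no output)
```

View pics/w1c.png

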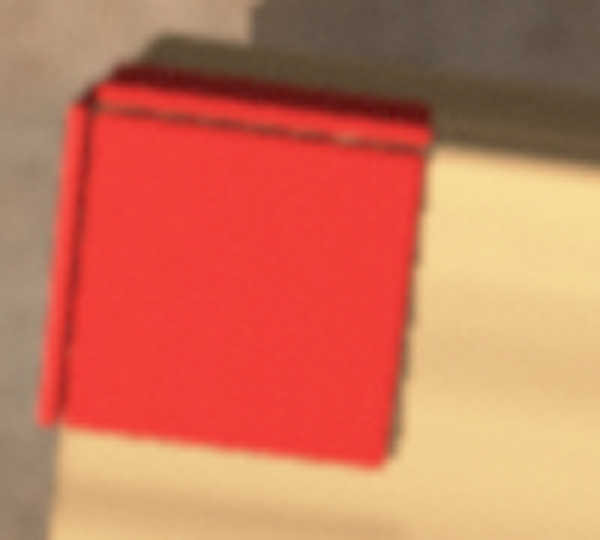

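View pics/w1d.png

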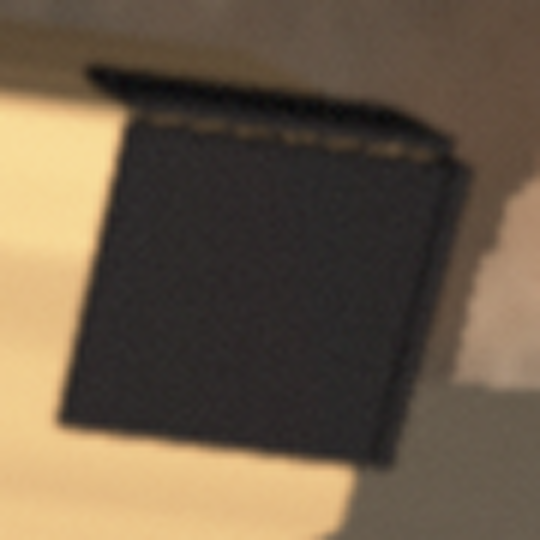

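```bash
python3 - <<'E'
from h import *
np.set_printoptions(precision=1,suppress=True)
z=np.load('pics/wrist1.npz')
q=np.array([(82,100),(428,140),(385,465),(52,425)])/6+[240,165]
P=atz('wrist',q,108,z); print('red',P,P.mean(0),[np.linalg.norm(P[i]-P[i-1]) for i in range(4)])
q2=np.array([(128,115),(455,155),(385,465),(62,425)])/6+[430,190]
B=atz('wrist',q2,108,z); print('bl',B,B.mean(0),[np.linalg.norm(B[i]-B[i-1]) for i in range(4)])
d=B.mean(0)-P.mean(0); print('sep',d,np.linalg.norm(d),'yaw',np.arctan2(d[1],d[0]))
print(bydepth('wrist',[(280,212),(475,235)],z))
# seam lines front edge
print('tip',atz('wrist',[(252,121),(336,139)],4,z))
hs=cv2.cvtColor(z['p'],cv2.COLOR_RGB2HSV)
# check red cap top corners in other views
for n,off,f,q in [('scene',(240,210),4,[(329,188),(372,152),(437,180),(393,213)]),('side',(280,180),4,[(347,180),(268,180),(283,152),(345,158)])]:
    Q=atz(n,np.array(q)/f+off,108); print(n,Q,Q.mean(0))
E
```

```text
red [[ 539.7  -85.1  108. ]
 [ 588.7  -90.8  108. ]
 [ 582.3 -138.9  108. ]
 [ 533.6 -132.8  108. ]] [ 561.1 -111.9  108. ] [np.float64(48.12780307518775), np.float64(49.24179825004241), np.float64(48.5963621420364), np.float64(49.1230382824041)]
bl [[ 709.5 -108.9  108. ]
 [ 756.9 -114.8  108. ]
 [ 752.4 -162.2  108. ]
 [ 703.9 -156.   108. ]] [ 730.7 -135.5  108. ] [np.float64(47.42643096190014), np.float64(47.83869965197516), np.float64(47.64942094312967), np.float64(48.93859940819126)]
sep [169.6 -23.6   0. ] 171.21294510268214 yaw -0.138000133147767
[[ 561.6 -111.3  108.3]
 [ 732.5 -132.2  107.2]]
tip [[526.3 -37.2   4. ]
 [614.6 -55.4   4. ]]
scene [[ 535.7  -90.2  108. ]
 [ 583.6  -95.5  108. ]
 [ 574.9 -144.7  108. ]
 [ 530.6 -136.5  108. ]] [ 556.2 -116.7  108. ]
side [[ 521.2  -94.   108. ]
 [ 581.8  -75.7  108. ]
 [ 582.5 -124.7  108. ]
 [ 531.4 -129.3  108. ]] [ 554.2 -105.9  108. ]
```

```bash
python3 - <<'E'
from h import *
np.set_printoptions(precision=1,suppress=True)
s=np.load('pics/scene1.npz')
print('scene: bottle,bottlebase,bottle side, block, block2, 2ndwedge l,r',)
print(bydepth('scene',[(308,205),(307,222),(302,215),(272,216),(258,218),(208,243),(192,245)],s))
s=np.load('pics/side0.npz')
print(bydepth('side',[(266,248),(266,262),(258,288),(262,275),(313,321),(290,370)],s))
E
```

```text
scene: bottle,bottlebase,bottle side, block, block2, 2ndwedge l,r
[[780.8  85.4  85.6]
 [773.7  85.3  31.5]
 [771.2 100.6  52.6]
 [745.3 189.3  37.8]
 [738.6 235.8  21.2]
 [567.8 294.7  10.7]
 [542.5 332.6   6.7]]
[[788.2 105.7  91.2]
 [785.8 118.1  48.3]
 [765.8 228.6  30.7]
 [777.9 169.8  35.5]
 [571.9 303.4  13.2]
 [572.  482.5  -0.5]]
```

Request:
jog_arm(deltas="55 4 0 0.1 40; 110 8 0 0.19 40; 165 12 40 0.197 40; 215 16 90 0.197 40; 258 19 140 0.197 40; 258 19 190 0.197 40; 258 19 240 0.197 40; 258 19 240 0.197 40; 258 19 240 0.197 40; 258 19 240 0.197 40")

```text
clock: 2.8
eef_pos: [610.2, 148.0, 72.2]
eef_rot: [3.138, -0.001, 1.373]
wrist_force: [0.1, 0.0, 0.1]
finger_gap: 39.8
```

```bash
python3 - <<'E'
from h import *
snap('wrist','wrist2')
E
```

```text
(no output)
```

View pics/wrist2.png

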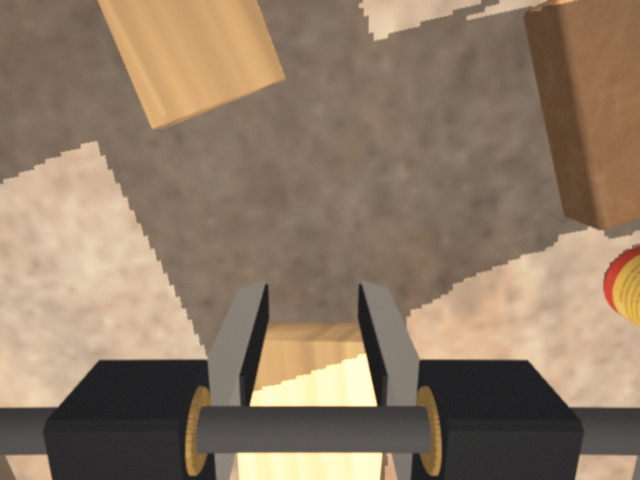

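The view shows the heel edge at row ~325, centred between the fingers and square to them. I'll lower the fingers and approach.

Request:
jog_arm(deltas="0 0 30 0 40; 0 0 53 0 40; 0 0 53 0 40; -8 0 53 0 40; -16 0 53 0 40; -22 0 53 0 40; -25 0 53 0 40; -27 0 53 0 40; -29 0 53 0 40; -29 0 53 0 40")

```text
clock: 4.1
eef_pos: [603.3, 119.6, 16.4]
eef_rot: [-3.142, -0.0, 1.374]
wrist_force: [0.4, 0.4, -0.8]
finger_gap: 39.9
```

Request:
jog_arm(deltas="-2 0 0 0 40; -5 0 0 0 40; -10 0 0 0 40; -15 0 0 0 40; -20 0 0 0 40; -25 0 0 0 40; -30 0 0 0 40; -35 0 0 0 40; -40 0 0 0 40; -45 0 0 0 40")

```text
clock: 5.35
eef_pos: [594.5, 75.1, 16.5]
eef_rot: [3.142, -0.0, 1.374]
wrist_force: [0.1, 0.7, 0.1]
finger_gap: 40.2
```

```bash
python3 - <<'E'
from h import *
p,d=snap('scene','scene3');snap('side','side3')
print(manip.read_state()['wrist_force'])
for n,(x,y,w,h) in {'scene':(240,210,200,120),'side':(270,180,120,120)}.items():
    s=cv2.imread(f'pics/{n}3.png'); cv2.imwrite(f'pics/{n}3c.png',cv2.resize(s[y:y+h,x:x+w],None,fx=4,fy=4,interpolation=cv2.INTER_CUBIC))
E
```

```text
[-0.20214732 -0.14070703 -0.31337214]
```

View pics/scene3c.png

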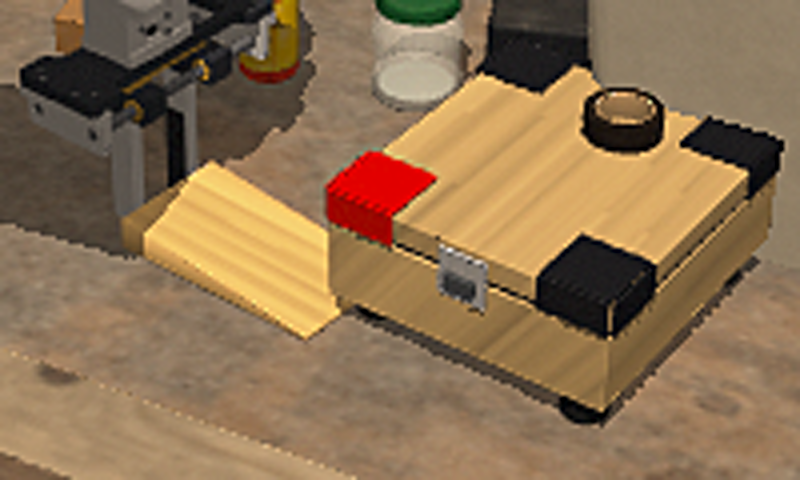

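View pics/side3c.png

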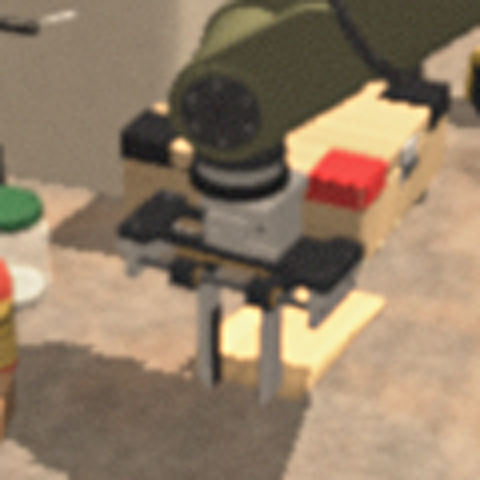

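The wedge slid about 40 mm in line and its tip now reaches the chest. I'll keep pushing and watch the force.

Request:
jog_arm(deltas="-4 0 0 0 40; -8 0 0 0 40; -12 0 0 0 40; -16 0 0 0 40; -20 0 0 0 40; -24 0 0 0 40; -28 0 0 0 40; -30 0 0 0 40; -32 0 0 0 40; -34 0 0 0 40")

```text
clock: 6.7
eef_pos: [587.8, 42.0, 16.4]
eef_rot: [-3.142, -0.0, 1.374]
wrist_force: [0.6, 0.9, -0.4]
finger_gap: 40.1
```

Request:
jog_arm(deltas="-1 0 0 0 40; -2 0 0 0 40; -3 0 0 0 40; -4 0 0 0 40; -5 0 0 0 40; -6 0 0 0 40; -7 0 0 0 40; -8 0 0 0 40; -9 0 0 0 40; -10 0 0 0 40")

```text
clock: 7.95
eef_pos: [585.9, 32.2, 16.4]
eef_rot: [3.142, -0.0, 1.374]
wrist_force: [-0.5, 1.1, 1.2]
finger_gap: 40.3
```

Request:
jog_arm(deltas="-1 0 0 0 40; -2 0 0 0 40; -3 0 0 0 40; -4 0 0 0 40; -5 0 0 0 40; -6 0 0 0 40; -7 0 0 0 40; -8 0 0 0 40; -8 0 0 0 40; -8 0 0 0 40")

```text
clock: 9.2
eef_pos: [584.3, 24.3, 16.4]
eef_rot: [-3.141, 0.0, 1.374]
wrist_force: [0.4, 0.2, 0.7]
finger_gap: 40.1
```

Request:
jog_arm(deltas="-1 0 0 0 40; -2 0 0 0 40; -3 0 0 0 40; -4 0 0 0 40; -5 0 0 0 40; -6 0 0 0 40; -7 0 0 0 40; -8 0 0 0 40; -8 0 0 0 40; -8 0 0 0 40")

```text
clock: 10.45
eef_pos: [582.7, 17.0, 16.4]
eef_rot: [-3.141, -0.001, 1.374]
wrist_force: [-0.1, 5.3, -1.1]
finger_gap: 40.0
```

```bash
python3 - <<'E'
from h import *
p,d=snap('scene','scene4')
print(manip.read_state()['wrist_force'],manip.read_state()['eef_pos'])
n,(x,y,w,h)='scene',(240,210,200,120)
s=cv2.imread(f'pics/{n}4.png'); cv2.imwrite(f'pics/{n}4c.png',cv2.resize(s[y:y+h,x:x+w],None,fx=4,fy=4,interpolation=cv2.INTER_CUBIC))
a=cv2.imread('pics/scene3.png')[235:320,350:440].astype(int);b=s[235:320,350:440].astype(int)
df=np.abs(a-b).max(2);print('chest change px>40:',(df>40).sum())
E
```

```text
[-0.01061684  5.8278888  -0.48753902] [582.68273675  16.98324308  16.39251229]
chest change px>40: 276
```

View pics/scene4c.png

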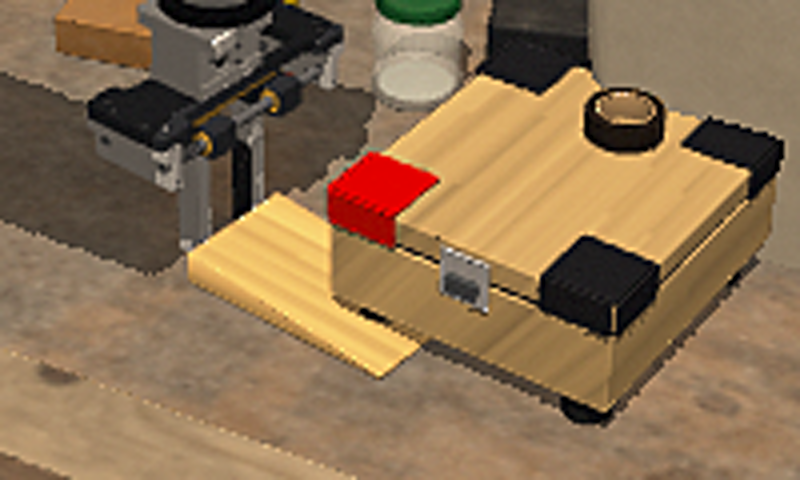

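Force rose to about 5.5 N, so the wedge is snug. The chest moved by under 1 px. I'll back off, rise and go above the red cap with the fingers closed.

Request:
jog_arm(deltas="15 0 0 0 40; 25 0 -30 0 20; 25 0 -90 0 0; 25 0 -150 0 0; -20 1 -154 0 0; -75 2 -154 0 0; -130 4 -154 0 0; -130 4 -140 0 0; -130 4 -125 0 0; -130 4 -120 0 0")

```text
clock: 11.75
eef_pos: [561.0, -110.3, 135.0]
eef_rot: [-3.14, -0.0, 1.375]
wrist_force: [0.5, 0.7, -0.4]
finger_gap: 0.4
```

```bash
python3 - <<'E'
from h import *
p,d=snap('scene','scene5')
st=manip.read_state();print(st['wrist_force'],st['eef_pos'],st['finger_gap'])
n,(x,y,w,h)='scene',(240,180,200,150)
s=cv2.imread(f'pics/{n}5.png'); cv2.imwrite(f'pics/{n}5c.png',cv2.resize(s[y:y+h,x:x+w],None,fx=4,fy=4,interpolation=cv2.INTER_CUBIC))
E
```

```text
[-0.16206155  0.12866154 -0.34309663] [ 561.02301579 -110.36277082  134.93296733] 0.5799332093552895
```

View pics/scene5c.png

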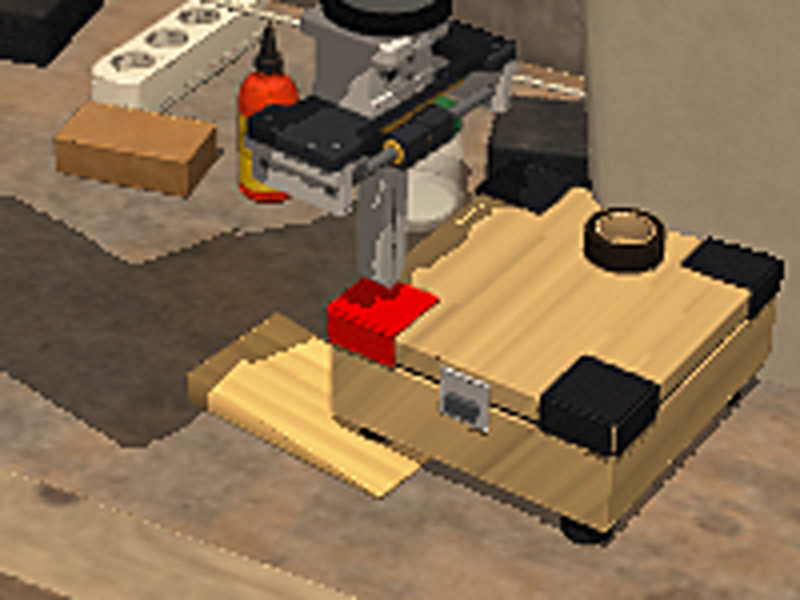

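The fingers are centred over the red cap and the wedge hasn't moved. I'll lower slowly.

Request:
jog_arm(deltas="0 0 4 0 0; 0 0 8 0 0; 0 0 11 0 0; 0 0 12 0 0; 0 0 12.5 0 0; 0 0 13 0 0; 0 0 13.5 0 0; 0 0 14 0 0; 0 0 14 0 0; 0 0 14 0 0")

```text
clock: 13.05
eef_pos: [561.2, -111.7, 122.5]
eef_rot: [3.142, 0.0, 1.374]
wrist_force: [0.2, 0.8, 0.4]
finger_gap: 0.5
```

Request:
jog_arm(deltas="0 0 0.3 0 0; 0 0 0.6 0 0; 0 0 0.9 0 0; 0 0 1.2 0 0; 0 0 1.5 0 0; 0 0 1.5 0 0; 0 0 1.5 0 0; 0 0 1.5 0 0; 0 0 1.5 0 0; 0 0 1.5 0 0")

```text
clock: 14.3
eef_pos: [561.5, -111.7, 122.2]
eef_rot: [3.14, 0.0, 1.374]
wrist_force: [-4.3, 1.8, 12.3]
finger_gap: 0.7
```

Request:
jog_arm(deltas="0 0 0.2 0 0; 0 0 0.3 0 0; 0 0 0.3 0 0; 0 0 0.3 0 0; 0 0 0.3 0 0; 0 0 0.3 0 0; 0 0 0.3 0 0; 0 0 0.3 0 0; 0 0 0.3 0 0; 0 0 0.3 0 0")

```text
clock: 15.55
eef_pos: [561.5, -111.7, 122.2]
eef_rot: [3.14, 0.0, 1.374]
wrist_force: [-6.2, 2.2, 15.4]
finger_gap: 0.5
```

```bash
python3 - <<'E'
from h import *
np.set_printoptions(precision=2,suppress=True)
p,d=snap('scene','scene6'); snap('side','side6')
for i in range(4):
    st=manip.read_state();print(st['clock'],st['wrist_force'],st['eef_pos'],st['moment']);optics.camera('side')
n,(x,y,w,h)='scene',(240,180,200,150)
s=cv2.imread(f'pics/{n}6.png'); cv2.imwrite(f'pics/{n}6c.png',cv2.resize(s[y:y+h,x:x+w],None,fx=4,fy=4,interpolation=cv2.INTER_CUBIC))
for k in (1,5):
    a=cv2.imread(f'pics/scene{k}.png')[240:320,345:440];b=s[240:320,345:440]
    print(k,cv2.phaseCorrelate(a.mean(2),b.mean(2)))
    a=cv2.imread(f'pics/scene{k}.png')[240:300,320:352];b=s[240:300,320:352]
# heights by depth: near red corner vs other lid points
P=bydepth('scene',[(342,265),(352,265),(360,278),(380,265),(400,275),(385,235),(415,258)],{'d':d});print(P)
z0=np.load('pics/scene1.npz');print(bydepth('scene',[(342,265),(352,265),(360,278),(380,265),(400,275),(385,235),(415,258)],z0)[:,2])
E
```

```text
15.65 [-6.75  1.85 15.65] [ 561.52 -111.71  122.17] [0.33 1.23 0.  ]
15.7 [-5.28  0.68 15.15] [ 561.54 -111.72  122.18] [ 0.33  1.21 -0.01]
15.75 [-6.28  1.22 14.31] [ 561.51 -111.71  122.17] [ 0.28  1.21 -0.03]
15.8 [-5.35  1.86 15.63] [ 561.53 -111.71  122.16] [ 0.3   1.23 -0.01]
1 ((0.4228058383244502, 0.0655155331810846), 0.955005634921902)
5 ((-0.027403644665355387, 0.026267529161167147), 1.0252568794613839)
[[ 534.54 -144.72  103.12]
 [ 544.88 -166.45  103.99]
 [ 518.63 -200.     94.16]
 [ 578.08 -225.4   103.13]
 [ 556.37 -284.62  108.12]
 [ 706.55 -185.39  105.03]
 [ 644.38 -290.08  104.51]]
[103.57 105.07  91.58 105.47 110.46 105.04 102.4 ]
```

View pics/scene6c.png

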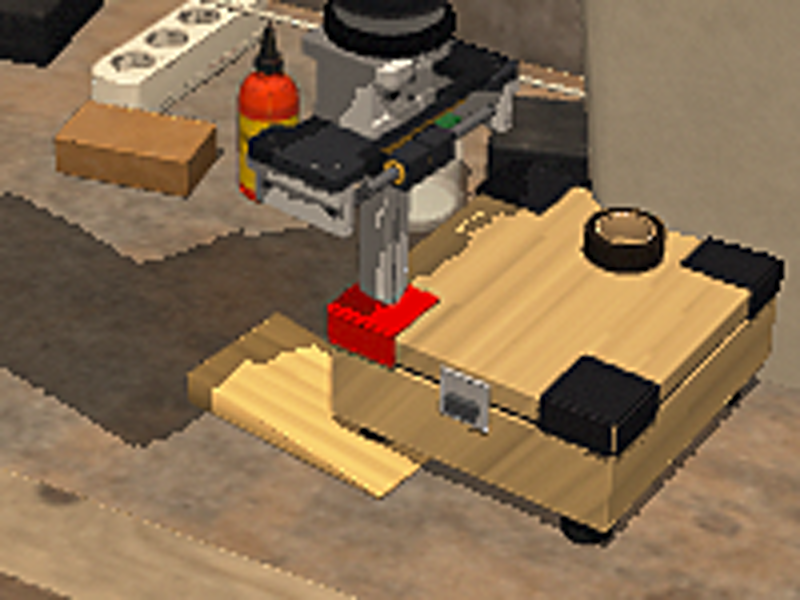

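```bash
python3 - <<'E'
from h import *
workorder.sign_off(); st=manip.read_state(); print(st['clock'],st['wrist_force'],st['eef_pos'])
E
```

```text
the job is handed in; nothing more can be done
the job is handed in; nothing more can be done
```

The wedge is snug under the short foot. I handed the job in while still pressing about 15 N on the red cap, and sign-off gave no verdict.

**What I did:**
- I pushed the wedge about 95–100 mm along the bench by its heel, thin end first, with the fingers slightly open and square to the heel.
- I stopped when the push force rose from about 1 N to 5.5 N. By my estimate the foot's outer edge then sat where the wedge is about 10 mm thick, which is within the 8–14 mm gap.
- I then backed off, closed the fingers over the centre of the red cap and pressed straight down.

**Last checks, at about 15.8 s:**
- **Press:** it held steady at 14–16 N, with about 6 N sideways from the fingertips.
- **Dip:** the fingertips did not sink further between 12 and 15 N, staying within 0.1 mm. I did not need to push the wedge further.
- **Chest:** in the scene picture it moved 0.03 px between before and during the press. Its total shift since before the wedge was pushed was about 0.4 px, roughly 1 mm.
- **Other items:** the tape roll was still on the lid and the wedge lay flat. The bystanders I could see in the last close-up looked unmoved, but I did not measure them.

**Disagreements and gaps:**
- The scene and side cameras put the cap centre 5–9 mm away from the wrist camera's reading. I used the wrist value, and the later picture showed the fingers on the middle of the cap.
- Scene-camera depth on the lid was noisy by 2–3 mm, so it could not confirm that the chest was level.
- The force between foot and wedge was not measured. I inferred it from the chest not dipping at 15 N, when without the wedge it starts to dip at 5–10 N.

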